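Push a carrier past its spring stop pin

TASK

A loaded carrier on the slide track is held back by a spring stop pin. With the fingertips press down the long release bar beside the track so that the pin sinks, and while it is down push the carrier by its upright tab past the pin, all the way to the end stop; then let the bar go so that the pin springs up behind the carrier, and leave everything untouched. Lift and pick up nothing: the brass pipe plug stays in its nest on the carrier and the fittings and tools around stay where they lie.

Things in the scene. Friction and masses are not known exactly. Their poses are not given: they have to be found in the camera images.
- track: aluminium slide track fixed to the table, 241 x 100 mm. Origin on the table, under the stop pin. +x: the way to push the carrier; -y: the side of the release bar; z up. Channel floor 20 mm up, 80 mm wide; rail tops 32 mm up, with inward lips that hold the carrier down. End stop face at x = +94 mm, rear wall face at x = -125 mm, both walls 40 mm high
- release_bar (a joint): travel of the release bar with the stop pin fixed to it (m): 0 = up (pin blocks the channel), 0.012 = fully down, at a hard stop. The pin is 9 mm proud, so it is clear from 0.009 on. Moves straight down; about 1.5 N starts it, 4 N holds it down; springs back when let go, unless the carrier stands over the pin
- bar_top (a point): middle of the top face of the release bar, a bare steel bar 187 mm long (along track x) and 30 mm wide, at track x = -38.5 mm, y = -70 mm; the bar spans track x -132 to +55 mm. Top 48 mm above the table when up, 36 mm when fully down
- pin_top (a point): centre of the top of the steel stop pin, 10 mm diameter, in the middle of the channel; 29 mm above the table when up
- carrier: dark steel carrier plate, 80 mm long (track x), 76 mm wide, 16 mm thick, about 0.7 kg, loose in the oiled channel with 2 mm play each side; axes as the track's. Origin at the centre of its underside (20 mm above the table). Starts with its front edge 8 to 38 mm short of the pin. A low nest on top holds the pipe plug
- tab (a point): centre of the carrier's push tab, an upright aluminium plate 8 mm thick (along x), spanning y = -22 to -86 mm of the carrier, overhanging the release bar; lower edge 52 mm, upper edge 70 mm above the table (4 mm above the raised bar). This point is at carrier x = 0, y = -70 mm, 61 mm above the table; push its -x face
- home (a point): where the carrier's origin is when it is against the end stop: track x = +54 mm, y = 0, 20 mm above the table. The carrier's rear edge is then 9 mm past the pin
- pipe_plug: brass pipe plug standing on its hexagonal head, thread up, 41 x 35 mm, 31 mm high, loose in the nest on the carrier, its top 67 mm above the table. Origin at the centre of its underside
- nipple_a: larger brass threaded nipple, 46 x 40 x 52 mm, standing behind the track's rear end; bystander
- tee_a: brass tee, 56 x 66 x 45 mm, past the track's end stop; bystander
- nipple_b: smaller brass threaded nipple, 35 x 31 x 40 mm, beside the track away from the bar; bystander

How it is judged:
On the way, in this order (a step that is already met when the one before it is completed fails the run):
1. release bar pressed down (over 8.5 mm), carrier still short of the pin (value of joint release_bar above 0.0085 m and x of carrier in the frame of track below -0.04 m), for 0.1 s.
2. the carrier has slid over the pin (x of carrier in the frame of track above -0.02 m), for 0.05 s.
At the end, for the whole second after the job is handed in: the carrier rests against the end stop (within 6 mm of home), the release bar and pin are back up (within 2 mm), the pipe plug sits flat in its nest (horizontal distance between carrier and home below 0.006 m and height (world z) of carrier below 0.024 m and value of joint release_bar below 0.002 m and linear speed of carrier below 0.01 m/s and height (world z) of pipe_plug below 0.041 m and horizontal distance between pipe_plug and carrier below 0.012 m and angle between pipe_plug's own z axis and vertical below 0.15 rad); the robot touches nothing.
It fails at once if the carrier is lifted (more than 8 mm) (height (world z) of carrier above 0.028 m).
It fails at once if the pipe plug is lifted out of its nest (more than 14 mm) or tipped (height (world z) of pipe_plug above 0.05 m or angle between pipe_plug's own z axis and vertical above 0.5 rad).
It fails at once if a bystander is moved more than 25 mm (distance of any of nipple_a, tee_a, nipple_b from where it was at the start of the episode above 0.025 m).
It also fails if it takes over 35 s, if anything falls off the work surface, if the arm or the gripper's body presses on something with over 40 N, if the wrist force passes 120 N, or if a joint passes its speed limit or range.

ROBOT

A 6-joint arm with a two-finger parallel gripper is mounted at the origin on a cart in front of the work surface, level with it; the furniture and walls round the work are solid. World frame = base frame: x ahead of the robot, y to its left, z up, the work surface at z = 0. Lengths are in m, angles in rad, forces in N, time in s.
With the tool pointing down it reaches from about 0.275 to 0.85 m from the base axis. Payload 19 kg.
Tool frame: the origin (TCP) lies on the mounting face of the last link; the fingertips stand 173 mm ahead of it and the grasp point (between the pads) lies 155 mm ahead of it; z points along the fingers, y is the line along which they close (so a half turn about z gives the same grasp; the last joint's range is limited). The gripper opens to 85 mm and grips with 20 to 120 N. Pads are 22 mm wide; open, the fingers measure 114 mm over their backs; the gripper's body (76 mm by 85 mm) begins 54 mm behind the grasp point. The pads swing forward as they close: fully open they stand 13 mm farther back than shut.
Start: joints at [1.003, 0.15, 1.437, -0, 1.554, -0.134], TCP at [0.242, 0.522, 0.405] pointing down, gripper open.
Joint ranges: [-2.8, 2.8], [-0.68, 2.1], [0.12, 2.68], [-1.39, 4.53], [0.16, 2.79], [-2.81, 2.81]. Speed limits (rad/s): [1.89, 1.89, 2.22, 3.01, 3.01, 3.01].

INTERFACE

Orientations are given as a 3x3 rotation matrix whose columns are the frame's x, y, z axes.
In Python, from station import robot gives the robot as it stands.
- The arm moves only by the shell command python3 -m creep 'ROWS'. ROWS is JSON, a list that holds one entry, the list of rows, each a list of 7 numbers: the shift along the tool's x, y, z in m, then the turn, a rotation vector about the tool's x, y, z in rad, then the closure, from -1 (fully open) to 1 (shut). In form: [[[dx, dy, dz, wx, wy, wz, gripper], ...]]. A call has 1 to 8 rows; each row shifts and turns the commanded pose from where the row before left it, along the tool's axes as they then stand; what a row does not reach is not made up. A row lasts 1/10 s, in which the tool goes at most 50 mm and 8.59 degrees, less where a joint would pass 70% of its speed; a pose out of reach is approached as far as the arm can. A call with a gripper value outside its range is refused whole. The fingers move at their own pace and stop on an object; the grip force is fixed at half the most. Time passes only in rows, so rows that do not move let the fingers close. It gives the time, the measured TCP pose, the force, the opening and the grip force at its end, in the units of the state.
- robot.get_obs(): the state, without advancing time (a new reading comes with each control period).
- robot.read_camera(name): name is "scene" or "top" or "wrist"; returns (picture, depth): 480x640x3 uint8, red, green, blue; 480x640 float32, m along the optical axis (not along the pixel's ray), 0 where there is no reading.
- robot.camera_model(name): a dict with "mtx" (3x3 intrinsics, pixels), "view" (4x4, takes a point from world to camera coordinates). Camera axes: x right, y up, looking along -z (the intrinsics and any distortion apply to the point x, -y, -z); pixel columns grow to the right and rows downward; lengths in m; the calibration is good to about 2 mm. A picture is of the moment at which its call begins: read the wrist's pose just before it. camera_model takes no time and is no camera call; for the wrist camera it gives the pose at the moment of the call.
- robot.close_job(): hands the job in; it is judged then, once.
Trained networks look in the newest picture that a camera, given by its name, has taken for a name from the list of things; names that differ only in an ending like _2 or _b are one class to them, and where a whole thing is asked for, a point or a joint stands for the part that bears it (a point fixed in the world has none). Each returns a list of dicts, best first, with "score" (0 to 1); they miss things now and then, are a little off and sometimes report something else, mostly with a low value. They report only what shows in the picture. A call takes as long as a camera call.
- robot.silhouettes(camera, query): "region" (480x640 bool, what is visible of it) and "extent" ([left, top, width, height] in pixels, round what is visible of it).
- robot.spot_point(camera, query): "centre" ([column, row] in pixels: a listed point, or the origin of a listed thing).
The state is a dict: "t": time; "qpos": joint angles; "joint_velocities": joint speeds; "tau": joint torques, N m; "ee_pos": TCP position; "orientation": TCP orientation; "force": force on the tool from outside, world axes, zero at the start; "ft_torque": the same for the moment, N m; "width": opening from 0.0 (shut) to 1.0 (fully open); "grasp_force": force on a finger pad.
Only numpy, scipy, OpenCV 4.12 (cv2) and the standard library are available. Lean on these libraries where they do the work, as an engineer would, in place of code of your own. Each camera call takes 0.05 s, during which the arm holds its last target. There are 200 camera calls.

## Working session

There is one attempt and no reset: what is moved stays moved. The work goes in short steps, Python scripts to look and compute and a shell command to move; the robot and the scene stay as the last step left them, time stands still between calls to the robot, and variables do not carry over. Pictures are saved under pics/ and viewed, at most 10 in all, crops included, and the job is handed in when it is done.

```bash
mkdir -p pics
cat > h.py <<'E'
import numpy as np, cv2
from station import robot
def world(cam,u,v,d,m=None):
    m=m or robot.camera_model(cam); K=np.array(m["mtx"]); V=np.array(m["view"])
    p=np.array([(u-K[0,2])/K[0,0]*d,-(v-K[1,2])/K[1,1]*d,-d,1.])
    return (np.linalg.inv(V)@p)[:3]
def onplane(cam,u,v,z):
    a=world(cam,u,v,.1);b=world(cam,u,v,1.);return a+(b-a)*(z-a[2])/(b[2]-a[2])
E
python3 - <<'E'
from h import *
for c in ["top","scene"]:
    im,d=robot.read_camera(c); cv2.imwrite(f"pics/{c}0.png",im[...,::-1])
    print(c,np.round(world(c,320,240,d[240,320]),3))
    for q,z in [("bar_top",.048),("pin_top",.029),("tab",.061),("home",.02),("carrier",.02),("track",0),("pipe_plug",.036),("nipple_a",0),("tee_a",0)]:
        for r in robot.spot_point(c,q)[:2]:
            print(q,round(r["score"],2),np.round(r["centre"]),np.round(onplane(c,*r["centre"],z),4))
print(robot.get_obs())
E
```

```text
top [0.568 0.056 0.064]
bar_top 0.96 [327. 277.] [0.5025 0.0442 0.048 ]
bar_top 0.3 [314. 270.] [0.5161 0.0667 0.048 ]
pin_top 0.56 [347. 238.] [0.5779 0.004  0.029 ]
tab 0.62 [315. 272.] [0.5094 0.0659 0.061 ]
tab 0.34 [260. 232.] [0.5852 0.1656 0.061 ]
home 0.97 [375. 244.] [ 0.5675 -0.0497  0.02  ]
carrier 0.64 [313. 239.] [0.5784 0.0696 0.02  ]
carrier 0.34 [316. 273.] [0.5125 0.065  0.02  ]
track 0.74 [349. 241.] [ 0.5773 -0.0016  0.    ]
pipe_plug 0.74 [313. 235.] [0.5824 0.0685 0.036 ]
nipple_a 0.84 [257. 232.] [0.5967 0.1784 0.    ]
nipple_a 0.76 [388. 208.] [ 0.6419 -0.0787  0.    ]
tee_a 0.59 [429. 246.] [ 0.5649 -0.1574  0.    ]
scene [0.571 0.053 0.068]
bar_top 0.78 [281. 268.] [0.4954 0.0387 0.048 ]
pin_top 0.75 [336. 282.] [ 0.5675 -0.0089  0.029 ]
tab 0.9 [278. 248.] [0.5057 0.0715 0.061 ]
home 0.75 [351. 303.] [ 0.5713 -0.0517  0.02  ]
carrier 0.64 [319. 258.] [0.5756 0.0655 0.02  ]
track 0.94 [334. 293.] [ 0.5693 -0.0017  0.    ]
pipe_plug 0.8 [319. 252.] [0.5746 0.0625 0.036 ]
nipple_a 0.91 [303. 230.] [0.597  0.1713 0.    ]
tee_a 0.64 [385. 361.] [ 0.5674 -0.16    0.    ]
{'t': 1.0, 'qpos': array([ 1.00302005e+00,  1.50465615e-01,  1.43741770e+00,  2.45175020e-06,
        1.55377566e+00, -1.34018818e-01]), 'joint_velocities': array([-0.00014296,  0.00058844, -0.00031607,  0.00017375,  0.00053505,
        0.00071368]), 'tau': array([-4.85607852e-04, -7.12798905e+01, -5.71047342e+01, -3.37318370e-04,
        1.08838598e-03,  1.09387424e-04]), 'ee_pos': array([0.2416792 , 0.52172081, 0.40467734]), 'orientation': array([[-9.07392944e-01,  4.20283291e-01, -3.77308800e-05],
       [ 4.20283292e-01,  9.07392942e-01, -5.45960023e-05],
       [ 1.12909467e-05, -6.53976857e-05, -9.99999998e-01]]), 'force': array([1.02035135, 0.85425852, 0.61115146]), 'ft_torque': array([-0.02177065,  0.01762579, -0.00328869]), 'grasp_force': 0.0, 'width': 0.9969118498006202}
```

Run:
```python
from h import *
im,d=robot.read_camera("top")
for q,z in [("bar_top",.048),("tab",.07)]:
    for r in robot.silhouettes("top",q)[:1]:
        m=r["region"]; 
        v,u=np.nonzero(m); P=np.array([world("top",a,b,d[b,a]) for a,b in zip(u,v)])
        print(q,r["score"],r["extent"],len(u),np.round(np.percentile(P[:,2],[5,50,95]),4))
        k=np.abs(P[:,2]-np.median(P[:,2]))<.006
        P2=np.array([onplane("top",a,b,z) for a,b in zip(u[k],v[k])])[:,:2]
        b=cv2.minAreaRect((P2*1000).astype(np.float32)); print(b)
cv2.imwrite("pics/a.png",cv2.resize(im[150:330,200:460,::-1],None,fx=3,fy=3,interpolation=2))
```

```text
bar_top 0.7 [276.9, 240.0, 102.7, 46.1] 1617 [0.0457 0.0487 0.0512]Traceback (most recent call last):
  File "<stdin>", line 9, in <module>
  File "h.py", line 8, in onplane
    a=world(cam,u,v,.1);b=world(cam,u,v,1.);return a+(b-a)*(z-a[2])/(b[2]-a[2])
  File "h.py", line 4, in world
    m=m or robot.camera_model(cam); K=np.array(m["mtx"]); V=np.array(m["view"])
           ~~~~~~~~~~~~~~~~~~^^^^^
ValueError: time passes only in moves, steps and waits
```

View pics/scene0.png

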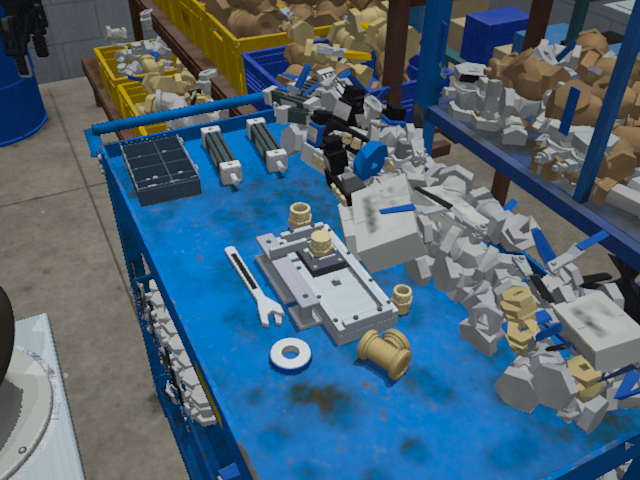

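The scene view shows the carrier with the plug at about (320,245). The bar runs from (265,260) to (310,320) on the robot side, and the end stop is near the tee at (385,350). I'll cache the camera model and repeat the measurement.

```bash
sed -i 's/m=m or robot.camera_model(cam)/m=m or M(cam)/; s/^from station.*/&\nfrom functools import lru_cache\n@lru_cache\ndef M(c): return robot.camera_model(c)/' h.py
python3 - <<'E'
from h import *
im,d=robot.read_camera("top")
cv2.imwrite("pics/a.png",cv2.resize(im[150:330,200:460,::-1],None,fx=3,fy=3,interpolation=2))
for q,z in [("bar_top",.048),("tab",.07),("carrier",.036),("track",.032)]:
    for r in robot.silhouettes("top",q)[:1]:
        m=r["region"]; 
        v,u=np.nonzero(m); P=np.array([world("top",a,b,d[b,a]) for a,b in zip(u,v)])
        print(q,r["score"],r["extent"],len(u),np.round(np.percentile(P[:,2],[5,50,95]),4))
        k=np.abs(P[:,2]-z)<.007
        P2=np.array([onplane("top",a,b,z) for a,b in zip(u[k],v[k])])[:,:2]
        print(cv2.minAreaRect((P2*1000).astype(np.float32)))
E
```

```text
bar_top 0.88 [276.7, 239.4, 102.7, 45.6] 1682 [0.0449 0.0486 0.0511]
((503.0862121582031, 43.192138671875), (184.96897888183594, 30.011857986450195), 88.73983001708984)
tab 0.67 [292.7, 218.8, 42.9, 67.5] 1262 [0.0257 0.0371 0.0706]
((519.4344482421875, 69.23056030273438), (7.1951775550842285, 62.81767272949219), 89.51960754394531)
carrier 0.57 [291.9, 222.1, 44.9, 62.3] 1350 [0.0246 0.037  0.0705]
((571.4664916992188, 68.8916015625), (72.05516815185547, 79.37367248535156), 0.03446865454316139)
track 0.84 [276.8, 214.7, 128.5, 74.5] 7222 [0.0117 0.0317 0.0499]
((572.412109375, 17.623779296875), (242.77145385742188, 100.81011199951172), 88.88993072509766)
```

View pics/a.png

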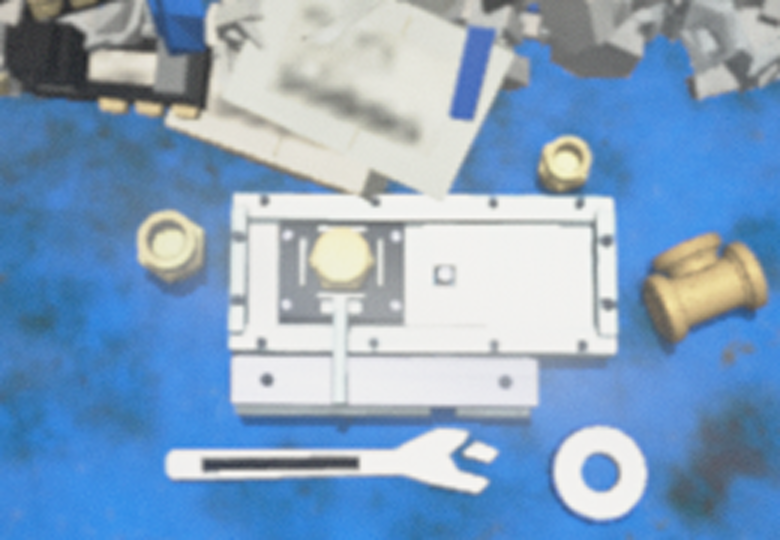

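The top crop shows the track running +x to the right (world −y). The tab's bottom end is at (338,395) in the crop, over the bar, with the pin at (445,275) and the end stop at x≈607. The track origin is about (0.572, 0.003) and the yaw is about 1.1° off world −y. The carrier is at track x≈−65 mm.

I'll press with the shut fingers behind the tab, at about track x = −94 mm, y = −70 mm.

```bash
python3 -m creep '[[[0,0,0,0,0,-0.138,1],[0,0,0,0,0,-0.138,1],[0,0,0,0,0,-0.138,1],[-0.0225,-0.035,0,0,0,0,1],[-0.0225,-0.035,0,0,0,0,1],[-0.0225,-0.035,0,0,0,0,1],[-0.0225,-0.035,0,0,0,0,1],[-0.0225,-0.035,0,0,0,0,1]]]'; python3 -m creep '[[[-0.0225,-0.035,0,0,0,0,1],[-0.0225,-0.035,0,0,0,0,1],[-0.0225,-0.035,0,0,0,0,1],[-0.0225,-0.035,0,0,0,0,1],[-0.0225,-0.035,0,0,0,0,1],[-0.0225,-0.035,0,0,0,0,1],[-0.0225,-0.035,0,0,0,0,1],[0,0,0,0,0,0,1]]]'; python3 -c "
from h import *
o=robot.get_obs();print(o)"
```

```text
t: 2.15
ee_pos: [0.3512, 0.343, 0.4048]
orientation: [[-1.0, 0.019, 0.0], [0.019, 1.0, 0.0], [-0.0, 0.0, -1.0]]
force: [1.1, 0.4, -0.7]
width: -0.0
grasp_force: 0.0
t: 2.95
ee_pos: [0.5051, 0.093, 0.4043]
orientation: [[-1.0, 0.024, -0.0], [0.024, 1.0, -0.001], [0.0, -0.001, -1.0]]
force: [0.6, 0.7, -1.0]
width: -0.001
grasp_force: 0.0
{'t': 2.95, 'qpos': array([ 3.22437033e-02,  2.21547882e-02,  1.57706238e+00, -1.04875258e-03,
        1.54255797e+00, -1.51485493e+00]), 'joint_velocities': array([ 0.07034747, -0.02656073,  0.02785031,  0.02223573,  0.01284957,
        0.07559259]), 'tau': array([ -4.76869807, -58.01577687, -59.04511929,  -0.50147943,
        -0.26470589,  -1.89097323]), 'ee_pos': array([0.50510618, 0.09297569, 0.40431716]), 'orientation': array([[-9.99719917e-01,  2.36657023e-02, -1.48574702e-04],
       [ 2.36658459e-02,  9.99719369e-01, -1.05367173e-03],
       [ 1.23597126e-04, -1.05689276e-03, -9.99999434e-01]]), 'force': array([ 0.63902586,  0.71118418, -0.95273856]), 'ft_torque': array([-0.04755632, -0.02340559, -0.01001175]), 'grasp_force': 0.0, 'width': -0.0008456117613844086}
```

```bash
python3 -m creep '[[[0,0,0.035,0,0,0,1],[0,0,0.035,0,0,0,1],[0,0,0.035,0,0,0,1],[0,0,0.03,0,0,0,1],[0,0,0.02,0,0,0,1],[0,0,0.01,0,0,0,1],[0,0,0,0,0,0,1],[0,0,0,0,0,0,1]]]'
python3 - <<'E'
from h import *
for c,s in (("top",np.s_[150:330,200:460]),("scene",np.s_[190:370,200:460])):
    im,d=robot.read_camera(c); cv2.imwrite(f"pics/b{c}.png",cv2.resize(im[s][...,::-1],None,fx=3,fy=3,interpolation=2))
E
```

```text
t: 3.75
ee_pos: [0.5036, 0.0966, 0.2407]
orientation: [[-1.0, 0.02, 0.001], [0.02, 1.0, -0.0], [-0.001, -0.0, -1.0]]
force: [-0.7, -0.1, 0.7]
width: -0.002
grasp_force: 0.0
```

View pics/bscene.png

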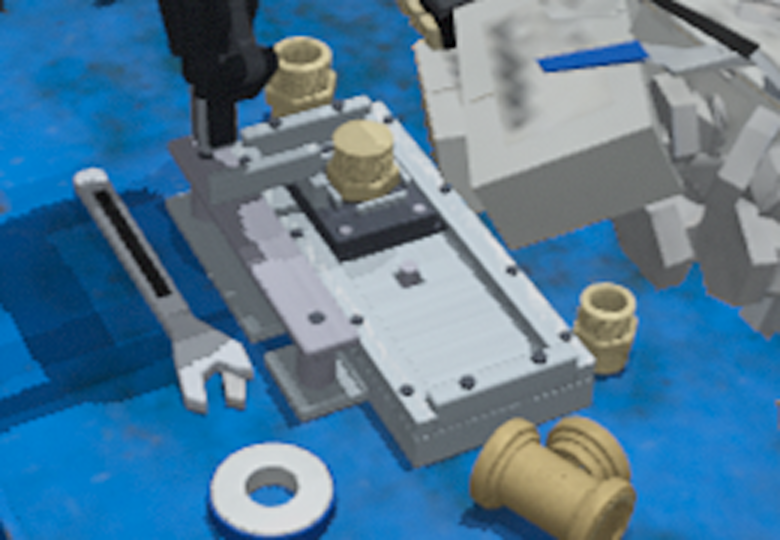

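The scene crop shows the shut fingertips at about (215,150), just behind the tab and above the bar. Next I press down gently.

```bash
python3 -m creep '[[[0,0,0.01,0,0,0,1],[0,0,0.008,0,0,0,1],[0,0,0,0,0,0,1]]]';python3 -m creep '[[[0,0,0.005,0,0,0,1],[0,0,0.004,0,0,0,1],[0,0,0.003,0,0,0,1],[0,0,0,0,0,0,1],[0,0,0,0,0,0,1]]]'
```

```text
t: 4.15
ee_pos: [0.503, 0.0964, 0.2205]
orientation: [[-1.0, 0.02, -0.002], [0.02, 1.0, -0.0], [0.002, -0.0, -1.0]]
force: [-1.3, 0.2, 1.7]
width: 0.002
grasp_force: 0.7
t: 4.65
ee_pos: [0.5034, 0.0964, 0.2097]
orientation: [[-1.0, 0.02, 0.0], [0.02, 1.0, -0.0], [-0.0, -0.0, -1.0]]
force: [-2.2, 0.2, 4.2]
width: 0.001
grasp_force: 1.9
```

```bash
python3 -m creep '[[[0,0,0.001,0,0,0,1],[0,0,0.0005,0,0,0,1],[0,0,0,0,0,0,1],[0,0,0,0,0,0,1]]]'
```

```text
t: 5.05
ee_pos: [0.5034, 0.0965, 0.2091]
orientation: [[-1.0, 0.02, 0.001], [0.02, 1.0, -0.0], [-0.001, -0.0, -1.0]]
force: [-6.8, -0.9, 19.5]
width: -0.0
grasp_force: 9.8
```

The bar is at its hard stop at 19.5 N. I'll ease off slightly and push.

```bash
python3 -m creep '[[[0,-0.004,-0.0005,0,0,0,1],[0,-0.004,0,0,0,0,1],[0,-0.004,0,0,0,0,1],[0,-0.005,0,0,0,0,1],[0,-0.006,0,0,0,0,1],[0,-0.006,0,0,0,0,1],[0,-0.006,0,0,0,0,1],[0,0,0,0,0,0,1]]]'
```

```text
t: 5.85
ee_pos: [0.5029, 0.0614, 0.2093]
orientation: [[-1.0, 0.02, 0.001], [0.02, 1.0, 0.001], [-0.001, 0.001, -1.0]]
force: [0.1, 2.5, 10.8]
width: 0.002
grasp_force: 5.0
```

```bash
python3 -m creep '[[[0,-0.006,0,0,0,0,1],[0,-0.008,0,0,0,0,1],[0,-0.008,0,0,0,0,1],[0,-0.008,0,0,0,0,1],[0,-0.008,0,0,0,0,1],[0,-0.008,0,0,0,0,1],[0,-0.006,0,0,0,0,1],[0,0,0,0,0,0,1]]]'
python3 - <<'E'
from h import *
c,s="scene",np.s_[190:370,200:460]
im,d=robot.read_camera(c); cv2.imwrite(f"pics/c{c}.png",cv2.resize(im[s][...,::-1],None,fx=3,fy=3,interpolation=2))
E
```

```text
t: 6.65
ee_pos: [0.5019, 0.0092, 0.2093]
orientation: [[-1.0, 0.02, 0.002], [0.02, 1.0, 0.0], [-0.002, 0.001, -1.0]]
force: [-1.1, 2.3, 10.1]
width: 0.001
grasp_force: 5.2
```

View pics/cscene.png

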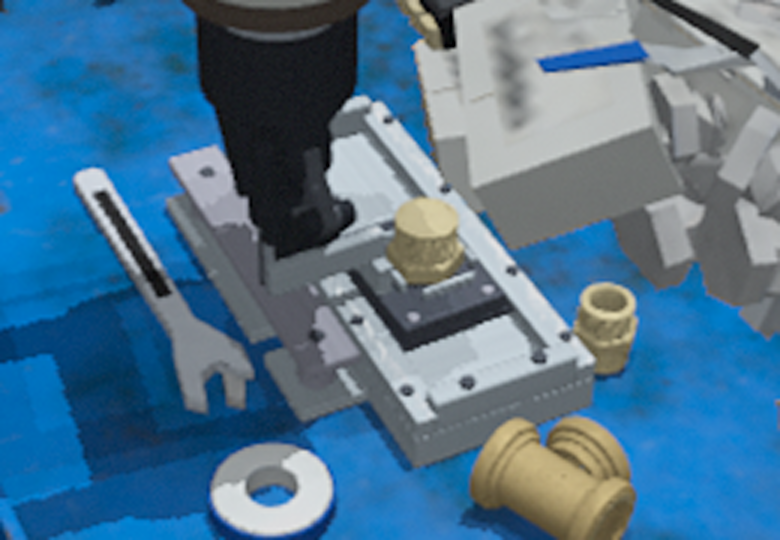

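The carrier is now over the pin position, with the plug upright at (428,240) and about 40 mm left to the end stop.

```bash
python3 -m creep '[[[0,-0.006,0,0,0,0,1],[0,-0.006,0,0,0,0,1],[0,-0.006,0,0,0,0,1],[0,-0.006,0,0,0,0,1],[0,-0.005,0,0,0,0,1],[0,-0.004,0,0,0,0,1],[0,-0.003,0,0,0,0,1],[0,0,0,0,0,0,1]]]';  python3 -m creep '[[[0,-0.002,0,0,0,0,1],[0,-0.001,0,0,0,0,1],[0,0,0,0,0,0,1]]]'
```

```text
t: 7.5
ee_pos: [0.5012, -0.0264, 0.2093]
orientation: [[-1.0, 0.02, 0.002], [0.02, 1.0, 0.001], [-0.002, 0.001, -1.0]]
force: [-0.4, 5.7, 11.6]
width: 0.001
grasp_force: 5.4
t: 7.8
ee_pos: [0.5012, -0.0291, 0.2093]
orientation: [[-1.0, 0.02, 0.002], [0.02, 1.0, 0.001], [-0.002, 0.001, -1.0]]
force: [-0.1, 7.7, 10.4]
width: 0.003
grasp_force: 5.8
```

```bash
python3 -m creep '[[[0,-0.001,0,0,0,0,1],[0,-0.001,0,0,0,0,1],[0,0,0,0,0,0,1],[0,0,0,0,0,0,1]]]';  python3 -m creep '[[[0,-0.001,0,0,0,0,1],[0,-0.001,0,0,0,0,1],[0,0,0,0,0,0,1],[0,0,0,0,0,0,1]]]'
```

```text
t: 8.2
ee_pos: [0.5011, -0.031, 0.2093]
orientation: [[-1.0, 0.02, 0.002], [0.02, 1.0, 0.001], [-0.001, 0.001, -1.0]]
force: [0.1, 8.2, 10.5]
width: -0.001
grasp_force: 6.0
t: 8.6
ee_pos: [0.5011, -0.033, 0.2093]
orientation: [[-1.0, 0.02, 0.001], [0.02, 1.0, 0.001], [-0.001, 0.001, -1.0]]
force: [-0.1, 8.7, 11.2]
width: 0.001
grasp_force: 6.0
```

```bash
python3 -m creep '[[[0,-0.001,0,0,0,0,1],[0,-0.001,0,0,0,0,1],[0,0,0,0,0,0,1],[0,0,0,0,0,0,1]]]'
python3 - <<'E'
from h import *
for c,s in (("top",np.s_[150:330,200:460]),("scene",np.s_[190:370,200:460])):
    im,d=robot.read_camera(c); cv2.imwrite(f"pics/d{c}.png",cv2.resize(im[s][...,::-1],None,fx=3,fy=3,interpolation=2))
E
```

```text
t: 9.0
ee_pos: [0.501, -0.035, 0.2093]
orientation: [[-1.0, 0.02, 0.002], [0.02, 1.0, 0.001], [-0.001, 0.001, -1.0]]
force: [1.1, 9.7, 12.2]
width: -0.003
grasp_force: 6.3
```

View pics/dscene.png

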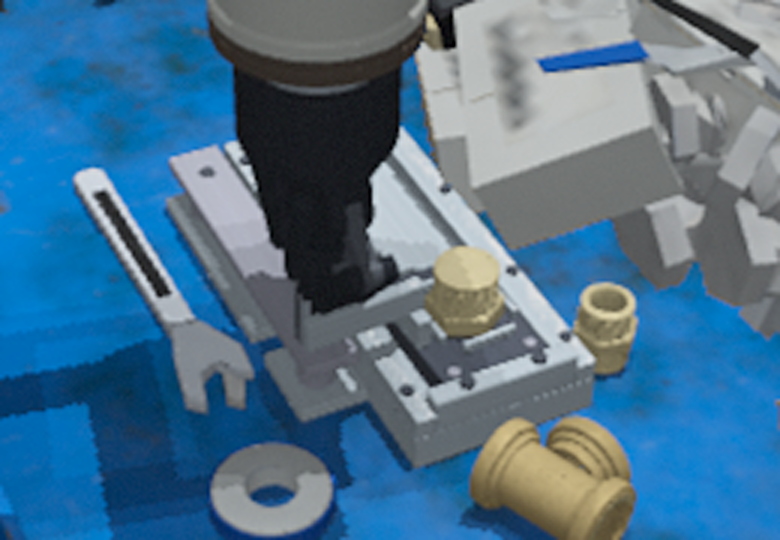

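```bash
cat > m.py <<'E'
from h import *
im,d=robot.read_camera("top")
print([ (r["score"],onplane("top",*r["centre"],.02).round(4)) for r in robot.spot_point("top","carrier")[:2]])
for q,z in [("tab",.07),("carrier",.036),("bar_top",.048)]:
    for r in robot.silhouettes("top",q)[:1]:
        v,u=np.nonzero(r["region"]); P=np.array([world("top",a,b,d[b,a]) for a,b in zip(u,v)])
        k=np.abs(P[:,2]-z)<.008
        print(q,r["score"],k.sum(),np.median(P[k,2]))
        P2=np.array([onplane("top",a,b,z) for a,b in zip(u[k],v[k])])[:,:2]
        print(cv2.minAreaRect((P2*1000).astype(np.float32)))
E
python3 m.py
```

```text
[]
carrier 0.31 2006 0.03509525306030864
((555.6260986328125, 84.21788787841797), (110.12447357177734, 134.3893280029297), 88.12532806396484)
bar_top 0.76 7 0.040244163582107584
((501.37335205078125, 84.3824462890625), (65.53272247314453, 19.611310958862305), 87.40897369384766)
```

View pics/dtop.png

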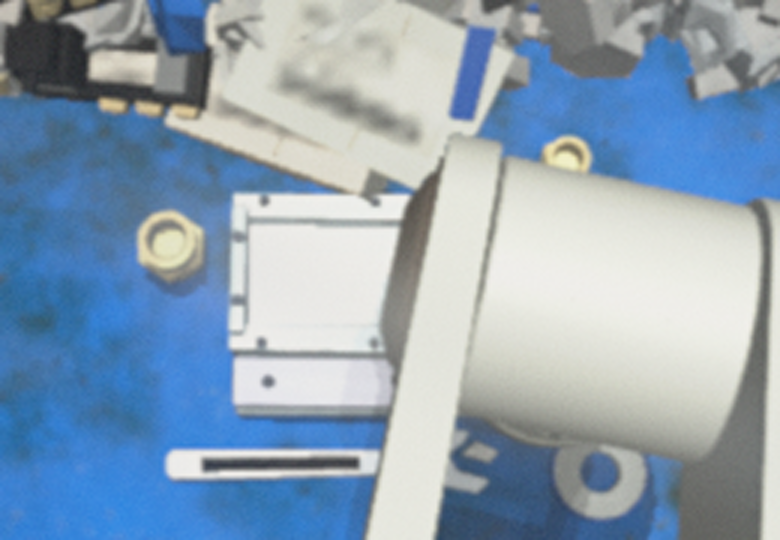

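The arm hides the carrier in the top view. I'll keep pushing in millimetre steps until the force shows the stop.

```bash
python3 -m creep '[[[0,-0.001,0,0,0,0,1],[0,-0.001,0,0,0,0,1],[0,0,0,0,0,0,1],[0,0,0,0,0,0,1]]]'
python3 - <<'E'
from h import *
im,d=robot.read_camera("scene")
for q,z in [("carrier",.02),("pipe_plug",.036),("tab",.061),("home",.02),("pin_top",.017),("track",0.0)]:
    print(q,[(round(r["score"],2),onplane("scene",*r["centre"],z).round(4)) for r in robot.spot_point("scene",q)[:2]])
E
```

```text
t: 9.75
ee_pos: [0.501, -0.0365, 0.2093]
orientation: [[-1.0, 0.02, 0.001], [0.02, 1.0, 0.002], [-0.001, 0.002, -1.0]]
force: [-0.2, 16.7, 13.6]
width: 0.001
grasp_force: 10.3
carrier [(0.91, array([ 0.5662, -0.0536,  0.02  ]))]
pipe_plug [(0.85, array([ 0.5737, -0.0582,  0.036 ]))]
tab [(0.75, array([ 0.5002, -0.0555,  0.061 ]))]
home []
pin_top []
track [(0.87, array([ 5.656e-01, -1.000e-04,  0.000e+00]))]
```

```bash
python3 -m creep '[[[0,-0.001,0,0,0,0,1],[0,0,0,0,0,0,1],[0,0,0,0,0,0,1]]]';python3 -m creep '[[[0,0.004,0,0,0,0,1],[0,0.006,0,0,0,0,1],[0,0.006,0,0,0,0,1],[0,0,-0.006,0,0,0,1],[0,0,-0.01,0,0,0,1],[0,0,-0.03,0,0,0,1],[0,0,-0.03,0,0,0,1],[0,0,0,0,0,0,1]]]'
```

```text
t: 10.4
ee_pos: [0.5009, -0.0372, 0.2093]
orientation: [[-1.0, 0.02, 0.001], [0.02, 1.0, 0.003], [-0.001, 0.003, -1.0]]
force: [-0.9, 22.7, 14.6]
width: -0.0
grasp_force: 12.3
t: 11.2
ee_pos: [0.5016, -0.0228, 0.2889]
orientation: [[-1.0, 0.02, 0.005], [0.02, 1.0, -0.001], [-0.005, -0.001, -1.0]]
force: [-0.7, -0.0, -0.8]
width: 0.0
grasp_force: 0.0
```

```bash
python3 -m creep '[[[0,0.03,-0.03,0,0,0,1],[0,0.035,-0.03,0,0,0,1],[0,0.035,-0.03,0,0,0,1],[0,0.035,-0.03,0,0,0,1],[0,0.035,0,0,0,0,1],[0,0.035,0,0,0,0,1],[0,0.035,0,0,0,0,1],[0,0.035,0,0,0,0,1]]]'; python3 -m creep '[[[0,0.035,0,0,0,0,1],[0,0.035,0,0,0,0,1],[0,0.02,0,0,0,0,1],[0,0,0,0,0,0,1]]]';python3 m.py
python3 - <<'E'
from h import *
im,d=robot.read_camera("top"); a=im[150:330,200:460]
im,d=robot.read_camera("scene"); b=im[190:370,200:460]
cv2.imwrite("pics/e.png",cv2.resize(np.vstack([a,b])[...,::-1],None,fx=1.66,fy=1.66,interpolation=2))
E
```

```text
t: 12.0
ee_pos: [0.5061, 0.2537, 0.4045]
orientation: [[-1.0, 0.02, -0.001], [0.02, 1.0, -0.0], [0.001, -0.0, -1.0]]
force: [0.4, -0.4, -0.6]
width: 0.001
grasp_force: 0.0
t: 12.4
ee_pos: [0.508, 0.3442, 0.404]
orientation: [[-1.0, 0.018, -0.001], [0.018, 1.0, -0.0], [0.001, -0.0, -1.0]]
force: [0.3, -0.0, 1.0]
width: 0.001
grasp_force: 0.0
[(0.74, array([ 0.5784, -0.0502,  0.02  ]))]
tab 0.92 177 0.0697707806588147
((537.6048583984375, -52.390865325927734), (14.648326873779297, 101.80841064453125), 84.10010528564453)
carrier 0.97 912 0.036709932554818026
((570.4011840820312, -48.231964111328125), (80.7491683959961, 68.48854064941406), 88.64639282226562)
bar_top 0.73 1560 0.048558365929783465
((503.0774841308594, 44.05372619628906), (182.8321990966797, 29.937557220458984), 88.72139739990234)
```

View pics/e.png

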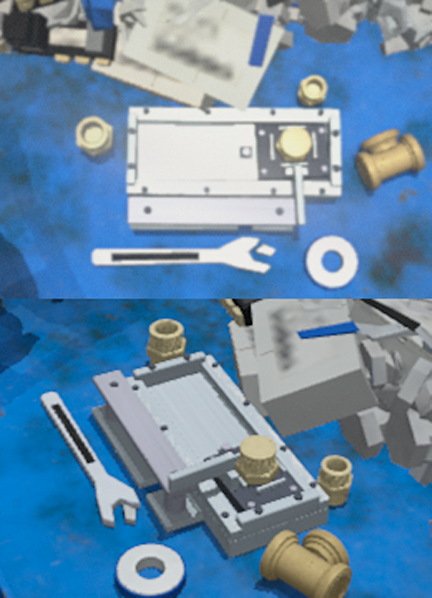

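The carrier is at the end stop, turned slightly within its play. The pin shows behind it at (246,152), the bar top is back at 48.6 mm, the plug is seated and the bystanders haven't moved. I'm handing in.

```bash
python3 -c "
from station import robot
print(robot.close_job())"
```

```text
the job is handed in; nothing more can be done
None
```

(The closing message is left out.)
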